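Scoop cedar balls into the moth box and shut its lid

ROBOT

A 6-joint arm with a two-finger parallel gripper is mounted at the origin on the work surface. World frame = base frame: x ahead of the robot, y to its left, z up, the work surface at z = 0. Lengths are in mm, angles in rad, forces in N, time in s.
With the tool pointing down it reaches from about 300 to 775 mm from the base axis. Payload 14.6 kg.
Tool frame: the origin (TCP) lies at the very end of the fingers, on their centre line; the grasp point (between the pads) lies 19 mm behind it; z points along the fingers, y is the line along which they close (so a half turn about z gives the same grasp; the last joint's range is limited). The gripper opens to 94 mm and grips with 3 to 60 N. Pads are 16 mm wide; open, the fingers measure 119 mm over their backs; the gripper's body (75 mm by 177 mm) begins 78 mm behind the grasp point.
Start: joints at [-1.301, 0.3, 1.521, -0, 1.321, -0.067], TCP at [181.75, -519.091, 166.246] pointing down, gripper open.
Joint ranges: [-3.03, 3.03], [-0.79, 2.21], [0.23, 2.52], [-1.04, 4.18], [0, 3.07], [-2.55, 2.55]. Speed limits (rad/s): [2.22, 2.22, 2.57, 3.14, 3.14, 3.14].

INTERFACE

Orientations are given as [roll, pitch, yaw] about the fixed x, y, z axes, in that order (R = Rz(yaw) Ry(pitch) Rx(roll)).
In Python, from cell import manip gives the robot as it stands.
- The arm moves only by the tool servo_tool, never from a script. Its argument "rows" is a list of rows, each a list of 7 numbers: the turn, a rotation vector about the world's x, y, z in degrees, then the shift along the world's x, y, z in mm, then the closure, from 0 (fully open) to 1 (shut). In form: [[rx, ry, rz, dx, dy, dz, fingers], ...]. A call has 1 to 20 rows; each row shifts and turns the commanded pose from where the row before left it; what a row does not reach is not made up. A row lasts 1/8 s, in which the tool goes at most 62.5 mm and 10.7 degrees, less where a joint would pass 70% of its speed; a pose out of reach is approached as far as the arm can. A call with a gripper value outside its range is refused whole. The fingers move at their own pace and stop on an object; "grip_force" is the grip in N (left out, the last holds). Time passes only in rows, so rows that do not move let the fingers close. It gives the time, the measured TCP pose, the force, the opening and the grip force at its end, in the units of the state.
- manip.read_state(): the state, without advancing time (a new reading comes with each control period).
- manip.camera(name): name is "scene" or "top"; returns the picture (400x640x3 uint8, red, green, blue); there is no depth.
- manip.camera_info(name): a dict with "fx", "fy", "cx", "cy" (pixels), "D" ([k1, k2, p1, p2, k3] as OpenCV has them; the pictures are not rectified), "position" and "rotation" of the camera in the world. Camera axes: x right, y down, z forward; pixel columns grow to the right and rows downward; lengths in mm; the calibration is good to about 2 mm. A picture is of the moment at which its call begins. camera_info takes no time and is no camera call.
- manip.sign_off(): hands the job in; it is judged then, once.
The state is a dict: "clock": time; "joints": joint angles; "qd": joint speeds; "effort": joint torques, N m; "eef_pos": TCP position; "eef_rot": TCP orientation; "wrist_force": force on the tool from outside, world axes, zero at the start; "moment": the same for the moment, N m; "finger_gap": finger opening in mm; "finger_force": force on a finger pad.
Only numpy, scipy, OpenCV 4.12 (cv2) and the standard library are available. Lean on these libraries where they do the work, as an engineer would, in place of code of your own. Each camera call takes 0.05 s, during which the arm holds its last target. There are 200 camera calls.

TASK

Using the scoop, lift at least three of the four cedar balls out of the beige tray in one scoopful and tip them into the open wooden box; never touch the balls with the gripper or the arm. Then stand the scoop flat in the tray again, let go, and lower the box's hinged lid gently until it is fully shut. No ball may end up outside the tray or the box, and the clothes pegs, the earring stand and the incense holder are to be left where they are.

Things in the scene. Friction and masses are not known exactly. Their poses are not given: they have to be found in the camera images.
- tray: shallow open beige plastic tray, fixed on the ledge, 268 mm long (its x) x 106 mm wide (its y) x 45 mm high, walls and floor 4 mm thick (inside 260 x 98 mm); the two inner corners at the +x end are cut off at 45 degrees (14 mm), so that end wall is 70 mm wide. Origin: centre of its underside; its floor is at z 4 mm. The scoop stands towards the -x end, the balls lie towards the +x end
- scoop: small aluminium hand scoop, about 100 g, standing flat in the tray. Pan 84 mm long (its x) x 88 mm wide (its y); rear wall and sides 28 mm high, 2 to 3 mm thick; the sides end 27 mm behind the lip. Origin: centre of the pan's underside; nose towards +x. Behind the rear wall an upright grip bar, 115 mm high
- scoop_lip (a point): middle of the scoop's open front lip, at x = +42 mm of the scoop, on the underside. 60 mm wide, sharp; the front corners are cut at 45 degrees. Behind it a sill rises to 2.8 mm in 14 mm and falls back at 25 degrees to the 1.5 mm pan floor: balls past it stay in when level and leave only when tipped well nose-down
- scoop_grip (a point): point on the scoop's upright wooden grip bar, at x = -52 mm, z = 92 mm of the scoop; axes as the scoop's. The bar is 20 mm (x) by 16 mm (y) in section, centred on x = -52 mm, y = 0, from the underside up to z = 115 mm
- ball0_center (a point): cedar ball 1: plain brown wood sphere, 26 mm diameter, 12 g; point at its centre. It starts lying on the floor of the tray, ahead of the scoop's lip
- ball1_center (a point): cedar ball 2: plain brown wood sphere, 26 mm diameter, 12 g; point at its centre. It starts lying on the floor of the tray, ahead of the scoop's lip
- ball2_center (a point): cedar ball 3: plain brown wood sphere, 26 mm diameter, 12 g; point at its centre. It starts lying on the floor of the tray, ahead of the scoop's lip
- ball3_center (a point): cedar ball 4: plain brown wood sphere, 26 mm diameter, 12 g; point at its centre. It starts lying on the floor of the tray, ahead of the scoop's lip
- box: open-topped pale wooden box, fixed on the ledge, 130 x 130 mm outside, 60 mm high, walls and floor 6 mm thick (mouth 118 x 118 mm). Origin: centre of its underside. Its lid is hinged along the top of its +x wall (the far one)
- lid (a joint): angle of the box's lid: 0 = shut, lying on the rim; grows as it opens, 1.57 = upright, stop at 1.75. A stiff hinge: the lid stays where it is left and moves with about 1 to 2 N at its free edge. Lid: flat wooden plate 130 x 130 x 8 mm with a tab 15 x 40 mm sticking out at the middle of its free edge
- lid_hinge (a point): middle of the lid's hinge line, 65 mm along +x from the box's centre, 60 mm above the box's underside, at the lid's inner face; the point turns with the lid: its -x runs along the lid to the free edge, its +z is the lid's outer face normal, its y is the hinge axis
- lid_edge (a point): middle of the lid's free edge (without the tab), 130 mm from the hinge, on the outer face
- peg_a: bystander: orange plastic clothes peg, 74 x 12 x 17 mm, lying loose; origin under its centre
- peg_b: bystander: another such clothes peg
- stand: bystander: clear acrylic earring stand, base 60 x 100 mm, upright panel 116 mm high, loose; origin under its centre
- incense: bystander: small round ceramic incense holder, 72 mm across, 34 mm high, loose; origin under its centre
Things that resemble listed ones, but are neither listed nor needed, are in the scene too. Several things have the shape of the box; the one meant has the colours described above.

How it is judged:
By the outcome, as a careful person would: the job done as asked, in the order asked, and still so for the second after the job is handed in, with the robot touching nothing.
It also fails if it takes over 72 s, if anything falls off the work surface, if the arm or the gripper's body presses on something with over 40 N, if the wrist force passes 120 N, or if a joint passes its speed limit or range.

## Working session

There is one attempt and no reset: what is moved stays moved. The work goes in short steps, Python scripts to look and compute and a tool call to move; the robot and the scene stay as the last step left them, time stands still between calls to the robot, and variables do not carry over. Pictures are saved under pics/ and viewed, at most 10 in all, crops included, and the job is handed in when it is done.

Besides the shell and the picture viewer there is one more tool, called after "Call:" as a command line: name --pt "numbers of a row" for each row, then --argument value for the rest. servo_tool: Moves the arm, as the interface text tells. Its arguments: {"type":"object","properties":{"rows":{"type":"array","items":{"type":"array","items":{"type":"number"}}},"grip_force":{"type":"number"}},"required":["rows"]}

```bash
mkdir -p pics; ls; python3 - <<'E'
from cell import manip
import cv2
for n in("scene","top"):
    cv2.imwrite(f"pics/{n}0.png",manip.camera(n)[:,:,::-1]); print(manip.camera_info(n))
print(manip.read_state())
E
```

```text
pics
{'fx': 376.80593065141744, 'fy': 376.80593065141744, 'cx': 320.96691095993776, 'cy': 198.4991052640978, 'D': array([-0.08862485,  0.        ,  0.        ,  0.        ,  0.        ]), 'position': array([ 964.48342936, -223.67265711,  828.60773138]), 'rotation': array([-2.53601938e+00,  1.73338062e-03,  1.07664493e+00])}
{'fx': 439.0823152637442, 'fy': 439.0823152637442, 'cx': 316.4291518493422, 'cy': 201.95042351750118, 'D': array([-0.05881896,  0.        ,  0.        ,  0.        ,  0.        ]), 'position': array([ 338.25529042,   37.63547749, 1113.76419961]), 'rotation': array([-2.99571201,  0.01428556, -1.58161813])}
{'clock': 0.1, 'joints': array([-1.30059444e+00,  3.00434957e-01,  1.52148962e+00,  1.13061333e-05,
        1.32067729e+00, -6.66024883e-02]), 'qd': array([ 4.90877789e-04, -2.60100751e-03, -1.83247117e-03, -5.30467408e-04,
        4.41758731e-05, -4.69630496e-04]), 'effort': array([ 4.76703008e-04, -5.32640076e+01, -3.53286874e+01,  7.09053339e-02,
        2.34634493e-02, -6.70836562e-05]), 'eef_pos': array([ 181.69032411, -518.85039503,  165.74485977]), 'eef_rot': array([-3.14058641e+00, -7.80936633e-05,  3.36801536e-01]), 'wrist_force': array([ 0.00662201,  1.37446359, -0.36754799]), 'moment': array([-0.0317542 , -0.01555295, -0.00207961]), 'finger_force': 0.0, 'finger_gap': 93.96465570621285}
```

View pics/scene0.png

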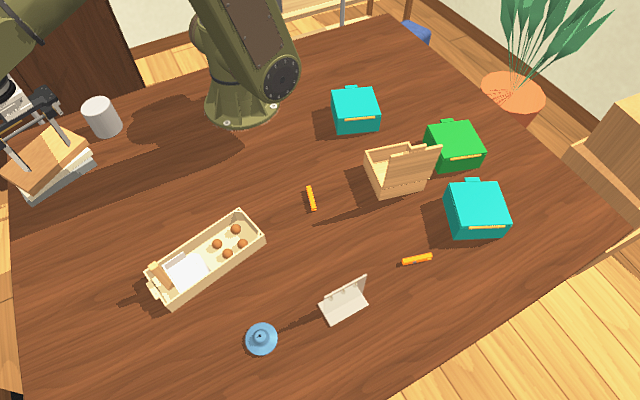

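View pics/top0.png

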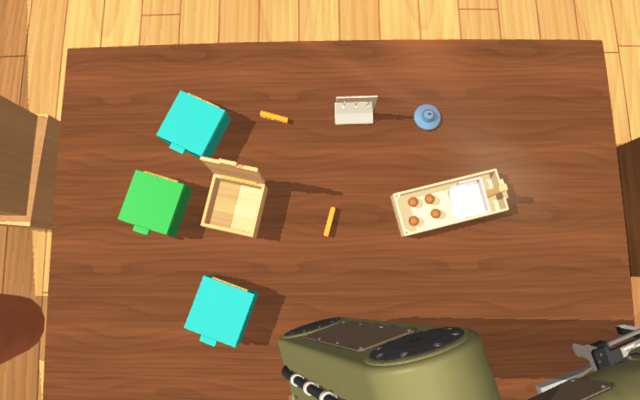

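The scene view shows the beige tray around (205,260), with the scoop at its left end and four balls near (230,242). The pale open box is at (400,170), with pegs at (311,198) and (417,259), the stand at (345,300) and incense at (261,338). In the top view the tray is at (450,203) with its grip bar at (497,188). 

Box candidates in the top view: cyan (193,123), green (155,203), cyan (220,312) and pale wood, open, (235,205). I choose the pale one and check it in a crop.

```bash
cat > h.py <<'E'
import numpy as np, cv2
from scipy.spatial.transform import Rotation as R
from cell import manip
def ray(n,uv):
    c=manip.camera_info(n); K=np.array([[c['fx'],0,c['cx']],[0,c['fy'],c['cy']],[0,0,1]])
    p=cv2.undistortPoints(np.array(uv,float).reshape(-1,1,2),K,c['D']).reshape(-1,2)
    d=np.c_[p,np.ones(len(p))]@R.from_euler('xyz',c['rotation']).as_matrix().T
    return c['position'],d
def onz(n,uv,z):
    o,d=ray(n,uv); return o+d*((z-o[2])/d[:,2])[:,None]
def proj(n,P):
    c=manip.camera_info(n); K=np.array([[c['fx'],0,c['cx']],[0,c['fy'],c['cy']],[0,0,1]])
    Rm=R.from_euler('xyz',c['rotation']).as_matrix().T
    return cv2.projectPoints(np.array(P,float).reshape(-1,1,3),cv2.Rodrigues(Rm)[0],-Rm@c['position'],K,c['D'])[0].reshape(-1,2)
def tri(uv1,uv2):
    o1,d1=ray('scene',[uv1]);o2,d2=ray('top',[uv2]);A=np.c_[d1[0],-d2[0]]
    s=np.linalg.lstsq(A,o2-o1,rcond=None)[0]; a=o1+s[0]*d1[0];b=o2+s[1]*d2[0]
    return (a+b)/2,np.linalg.norm(a-b)
E
python3 - <<'E'
from h import *
t=cv2.imread('pics/top0.png')
a=cv2.resize(t[155:250,380:520],(800,543),interpolation=cv2.INTER_CUBIC)
b=cv2.resize(t[145:250,190:290],(571,600),interpolation=cv2.INTER_CUBIC)
cv2.imwrite('pics/ct.png',a);cv2.imwrite('pics/cb.png',b)
hsv=cv2.cvtColor(t,cv2.COLOR_BGR2HSV)
for u,v in[(413,202),(400,200),(480,185),(413,212),(235,205),(600,100)]:print(u,v,hsv[v,u])
E
```

```text
413 202 [ 14 160 241]
400 200 [ 21  85 244]
480 185 [ 17  38 232]
413 212 [ 29  33 255]
235 205 [ 27  88 254]
600 100 [ 11 163 141]
```

View pics/ct.png

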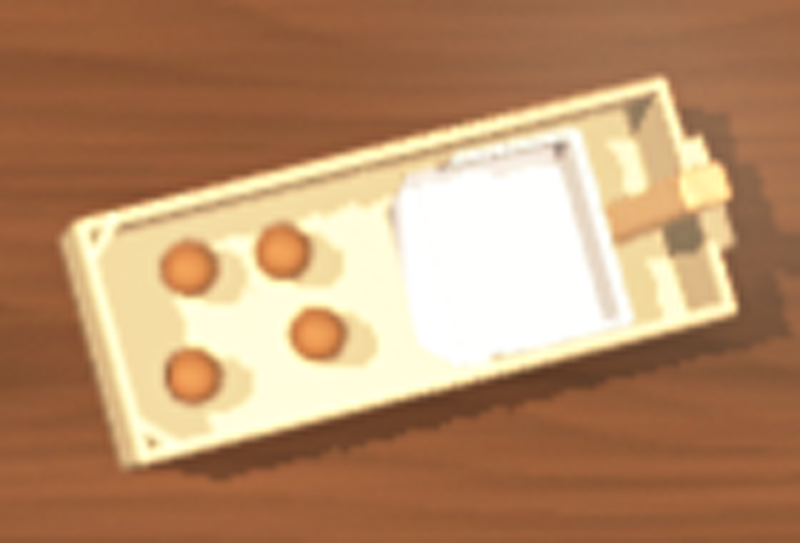

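View pics/cb.png

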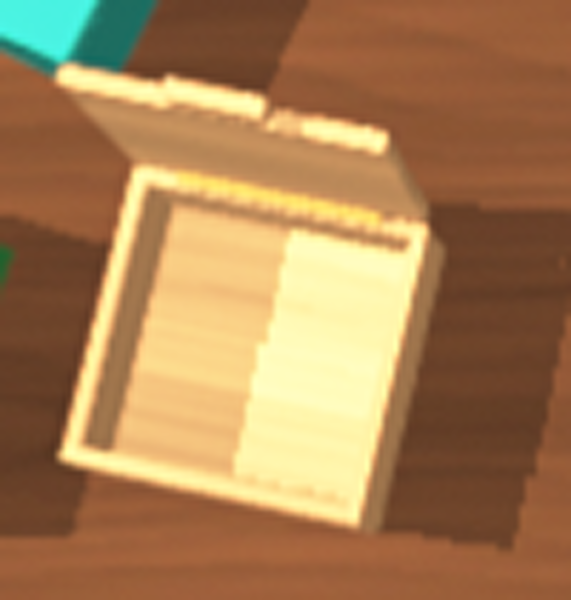

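The tray crop shows four balls at (190,268), (283,250), (317,333) and (193,376), the scoop pan centre near (510,250), and the grip-bar top near (705,185). The box crop shows a pale box with its rim corners at about (135,170), (428,228), (365,528) and (62,460). Its lid is open beyond the top edge and slightly past upright. This is the box I want.

```bash
python3 - <<'E'
from h import *
np.set_printoptions(precision=1,suppress=True)
s=cv2.imread('pics/scene0.png')
a=cv2.resize(s[200:315,130:275],(800,634),interpolation=cv2.INTER_CUBIC)[:600]
cv2.imwrite('pics/cs.png',a)
f=lambda p,o,k:np.array(p)/k+np.array(o)
ct=lambda p:f(p,(380,155),800/140)-.5+.5/5.7; cb=lambda p:f(p,(190,145),5.714)-.5+.5/5.7
c=onz('top',ct([(665,78),(738,312),(140,463),(80,222)]),45);print('tray',c, [np.linalg.norm(c[i]-c[i-1]) for i in range(4)],c.mean(0))
for i,j in((0,1),(3,2),(2,1),(3,0)):print(np.degrees(np.arctan2(*(c[i]-c[j])[[1,0]])))
print('balls',onz('top',ct([(190,268),(283,250),(317,333),(193,376)]),17))
print('grip',onz('top',ct([(705,185)]),119))
print('pan corners z32',onz('top',ct([(575,133),(630,325)]),32),'lip',onz('top',ct([(397,200),(415,350)]),5))
c=onz('top',cb([(135,170),(428,228),(365,528),(62,460)]),60);print('box',c,[np.linalg.norm(c[i]-c[i-1]) for i in range(4)],c.mean(0))
for i,j in((0,1),(3,2),(0,3),(1,2)):print(np.degrees(np.arctan2(*(c[i]-c[j])[[1,0]])))
E
```

```text
tray [[ 574.8 -398.5   45. ]
 [ 471.3 -423.1   45. ]
 [ 409.9 -161.1   45. ]
 [ 514.2 -139.3   45. ]] [np.float64(266.2500277949595), np.float64(106.4341070592364), np.float64(269.05641858130906), np.float64(106.54067831479094)] [ 492.6 -280.5   45. ]
13.349536707443574
11.840007421479369
103.1779029559992
103.16111680439526
balls [[ 497.6 -191.8   17. ]
 [ 505.1 -233.5   17. ]
 [ 468.  -246.7   17. ]
 [ 449.7 -191.1   17. ]]
grip [[ 514.  -381.5  119. ]]
pan corners z32 [[ 553.4 -361.8   32. ]
 [ 467.8 -380.4   32. ]] lip [[ 529.  -289.     5. ]
 [ 461.2 -293.3    5. ]]
box [[565.3 304.8  60. ]
 [538.1 177.6  60. ]
 [410.  203.5  60. ]
 [440.1 333.1  60. ]] [np.float64(128.38939235882793), np.float64(130.04640232710744), np.float64(130.67039387378438), np.float64(133.12323697641116)] [488.4 254.7  60. ]
77.8915144511975
76.91043150479904
-12.756924964275727
-11.40501457948839
```

View pics/cs.png

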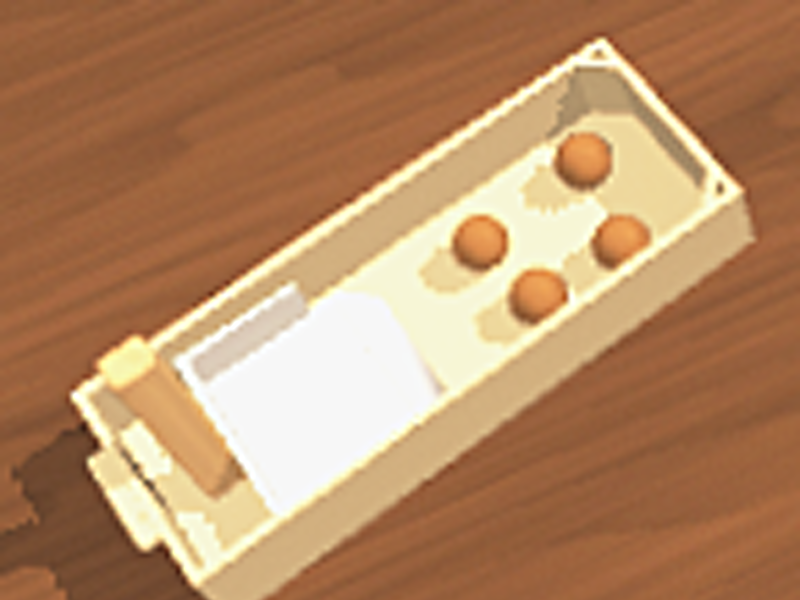

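The scene crop shows the scoop's bar top at (125,358) and its foot at (215,490), balls at (583,158), (481,241), (621,240) and (538,296), and a fixed ledge behind the tray's rear wall. Next I triangulate the bar and the lid.

```bash
python3 - <<'E'
from h import *
np.set_printoptions(precision=1,suppress=True)
k=5.517
print('bar top',tri((130+125/k-.4,200+358/k-.4),(380+705/5.714-.4,155+185/5.714-.4)))
sb=np.array([(583,158),(481,241),(621,240),(538,296)])/k+[129.6,199.6]
B=onz('scene',sb,17)
B2=np.array([[497.6,-191.8],[505.1,-233.5],[468,-246.7],[449.7,-191.1]])
a=np.radians(103.2);X=np.array([np.cos(a),np.sin(a)]);Y=np.array([-X[1],X[0]]);c=np.array([492.6,-280.5])
for P in(B[:,:2],B2):print(np.c_[(P-c)@X,(P-c)@Y])
b=np.array([488.4,254.7,0]);t=np.radians(-12.2);x=np.array([np.cos(t),np.sin(t),0])
h=b+65*x+[0,0,60]
for ph in np.arange(1.3,1.76,.1):
    e=h-130*np.cos(ph)*x+[0,0,130*np.sin(ph)]; print(round(ph,2),e,(proj('top',[e,h])-[190,145])*5.714)
E
```

```text
bar top (array([ 513.5, -380. ,  122.2]), np.float64(0.4488081358871805))
[[ 99.   23.7]
 [ 40.7  18.5]
 [ 88.  -22.3]
 [ 44.8 -20.9]]
[[ 85.2 -25.1]
 [ 42.9 -22.9]
 [ 38.5  16.2]
 [ 96.8  21.4]]
1.3 [517.9 248.3 185.3] [[196.  219.5]
 [279.  196. ]]
1.4 [530.3 245.6 188.1] [[202.  185.7]
 [279.  196. ]]
1.5 [542.9 242.9 189.7] [[208.9 152.1]
 [279.  196. ]]
1.6 [555.6 240.2 189.9] [[216.7 119.1]
 [279.  196. ]]
1.7 [568.3 237.4 188.9] [[225.1  87. ]
 [279.  196. ]]
```

Call:
servo_tool --pt "0 0 10.5 40 17 0 0" --pt "0 0 10.5 40 17 0 0" --pt "0 0 10.5 40 17 0 0" --pt "0 0 10.5 40 17 0 0" --pt "0 0 10.5 40 17 0 0" --pt "0 0 10.5 40 17 0 0" --pt "0 0 10.5 40 17 0 0" --pt "0 0 10 40 17 0 0" --pt "0 0 0 0 0 0 0"

```text
clock: 1.23
eef_pos: [503.5, -381.4, 165.3]
eef_rot: [-3.141, -0.001, 1.799]
wrist_force: [-1.0, 0.6, -0.2]
finger_gap: 93.6
finger_force: 0.0
```

Call:
servo_tool --pt "0 0 0 10.3 0.5 -18 0" --pt "0 0 0 0 0 -30 0" --pt "0 0 0 0 0 -25 0" --pt "0 0 0 0 0 -15 0" --pt "0 0 0 0 0 0 0" --pt "0 0 0 0 0 0 1" --pt "0 0 0 0 0 0 1" --pt "0 0 0 0 0 0 1" --pt "0 0 0 0 0 0 1" --pt "0 0 0 0 0 0 1" --pt "0 0 0 0 0 0 1" --pt "0 0 0 0 0 0 1" --pt "0 0 0 0 0 0 1" --grip_force 40

```text
clock: 2.85
eef_pos: [512.1, -382.6, 78.2]
eef_rot: [3.142, -0.0, 1.794]
wrist_force: [0.9, -0.2, 0.5]
finger_gap: 17.3
finger_force: 0.2
```

Call:
servo_tool --pt "0 0 0 0 0 0 1" --pt "0 0 0 0 0 0 1" --pt "0 0 0 0 0 0 1" --grip_force 50

```text
clock: 3.22
eef_pos: [512.1, -382.6, 78.3]
eef_rot: [3.142, 0.0, 1.794]
wrist_force: [0.7, 0.2, 0.6]
finger_gap: 14.0
finger_force: 50.0
```

```bash
python3 - <<'E'
from h import *
np.set_printoptions(precision=2,suppress=True)
s=manip.read_state();print(s['finger_gap'],s['finger_force'],s['wrist_force'],s['moment'],s['eef_pos'],s['eef_rot'])
t=manip.camera('top')[:,:,::-1]
# ball centres by colour
hsv=cv2.cvtColor(t,cv2.COLOR_BGR2HSV);m=cv2.inRange(hsv,(8,130,180),(18,255,255));m[:, :390]=0;m[:,450:]=0;m[:175]=0;m[240:]=0
n,_,st,ce=cv2.connectedComponentsWithStats(m);print(st[1:,4],onz('top',ce[1:],17)[:,:2])
cv2.imwrite('pics/t2.png',cv2.resize(t[155:250,380:520],(800,543),interpolation=cv2.INTER_CUBIC))
E
```

```text
14.013504617998368 49.976107478141785 [0.69 0.18 0.55] [-0.04 -0.13  0.  ] [ 512.08 -382.57   78.26] [3.14 0.   1.79]
[ 1 63 66 63 61] [[ 537.1  -211.79]
 [ 504.87 -231.96]
 [ 497.44 -190.33]
 [ 467.9  -245.77]
 [ 450.   -190.74]]
```

View pics/t2.png

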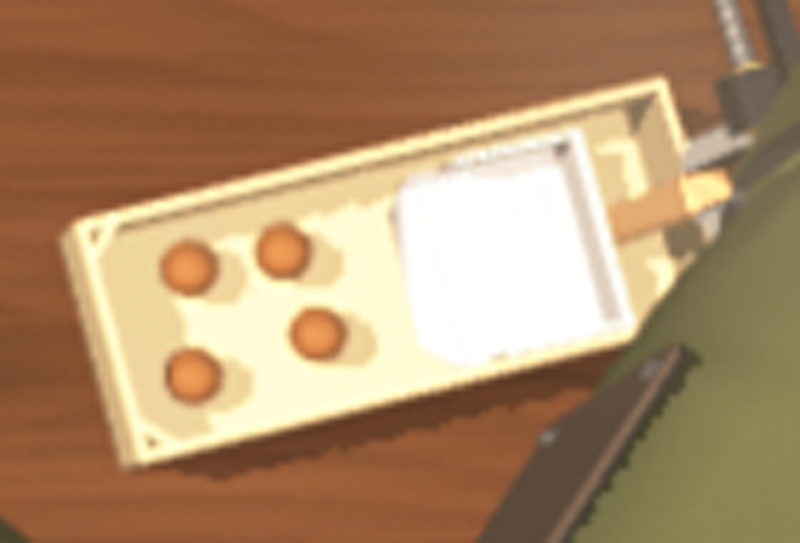

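The crop shows all four balls unmoved at (190,268), (283,250), (317,333) and (193,376). The bar is between the fingers at (705,190), and the pan lies against the lower (+y) tray wall. I push forward with a 3.5 mm correction away from that wall.

Call:
servo_tool --pt "0 0 0 -0.6 10.1 -0.5 1" --pt "0 0 0 -0.6 10.1 0 1" --pt "0 0 0 -6.8 29.2 0 1" --pt "0 0 0 -6.8 29.2 0 1" --pt "0 0 0 -6.8 29.2 0 1" --pt "0 0 0 -3.6 15.6 0 1" --pt "0 0 0 -1.8 7.8 0 1" --pt "0 0 0 0 0 0 1"

```text
clock: 4.28
eef_pos: [485.1, -251.3, 77.7]
eef_rot: [-3.142, -0.0, 1.794]
wrist_force: [1.2, 0.0, 1.2]
finger_gap: 14.1
finger_force: 50.0
```

```bash
python3 - <<'E'
from h import *
np.set_printoptions(precision=2,suppress=True)
s=manip.read_state();print(s['finger_gap'],s['wrist_force'],s['moment'],s['eef_pos'],s['eef_rot'])
a=manip.camera('top')[150:250,375:525,::-1];b=manip.camera('scene')[195:315,130:280,::-1]
cv2.imwrite('pics/p3.png',np.hstack([cv2.resize(a,(400,267)),cv2.resize(b,(400,320))[:267]]) if 0 else np.vstack([cv2.resize(a,(450,300),interpolation=2),cv2.resize(b,(450,300),interpolation=2)]))
E
```

```text
14.146478130050074 [1.23 0.03 1.21] [-0.01 -0.06 -0.05] [ 485.08 -251.28   77.74] [-3.14 -0.    1.79]
```

View pics/p3.png

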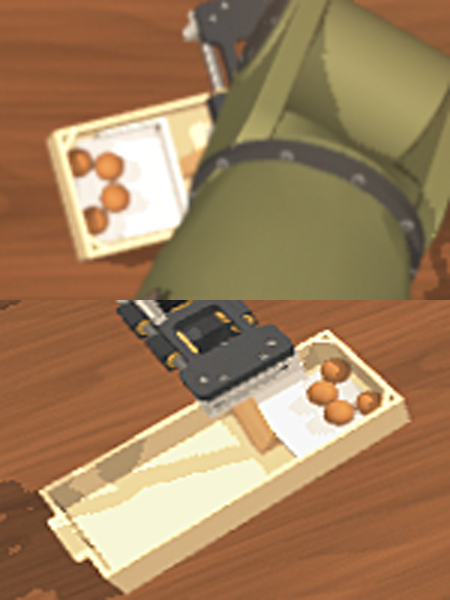

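Two balls are already in the pan, at top crop (110,165) and (115,197). The other two are at the lip against the end wall, at (80,162) and (95,220). I creep to the wall, then tilt the nose up.

Call:
servo_tool --pt "0 0 0 -0.7 2.9 0 1" --pt "0 0 0 -0.5 2 0 1" --pt "0 0 0 0 0 0 1"

```text
clock: 4.75
eef_pos: [483.8, -246.5, 77.8]
eef_rot: [-3.142, 0.0, 1.794]
wrist_force: [1.2, -1.0, 2.0]
finger_gap: 14.2
finger_force: 50.0
```

Call:
servo_tool --pt "2.4 0.6 0 0.6 -2.7 0.2 1" --pt "2.4 0.6 0 0.7 -3 0.2 1" --pt "2.4 0.6 0 0.6 -2.8 0.2 1" --pt "2.4 0.6 0 0.6 -2.5 0.2 1" --pt "2.4 0.6 0 0.5 -2.2 0.2 1" --pt "2.4 0.6 0 0.5 -2 0.2 1" --pt "2.4 0.6 0 0.4 -1.7 0.2 1" --pt "0 0 0 0 0 0 1"

```text
clock: 5.75
eef_pos: [487.3, -263.5, 78.2]
eef_rot: [-3.134, -0.303, 1.792]
wrist_force: [-0.1, 0.6, -2.1]
finger_gap: 14.2
finger_force: 50.0
```

```bash
python3 - <<'E'
from h import *
np.set_printoptions(precision=2,suppress=True)
s=manip.read_state();print(s['finger_gap'],s['wrist_force'],s['moment'],s['eef_pos'],s['eef_rot'])
a=manip.camera('top')[150:250,375:525,::-1];b=manip.camera('scene')[195:315,130:280,::-1]
cv2.imwrite('pics/p4.png',np.vstack([cv2.resize(a,(450,300),interpolation=2),cv2.resize(b,(450,300),interpolation=2)]))
E
```

```text
14.24920041521564 [-0.11  0.63 -2.06] [-0.32 -0.14  0.01] [ 487.32 -263.51   78.22] [-3.13 -0.3   1.79]
```

View pics/p4.png

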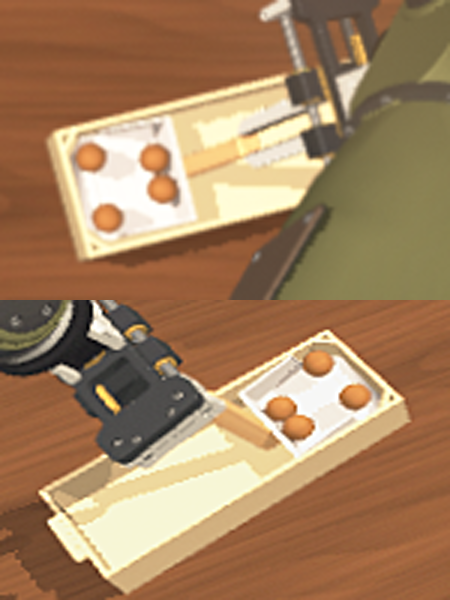

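Two balls are at the rear wall, at top crop (155,157) and (162,188). The other two, at (90,157) and (107,217), still seem to be moving off the ramp. I tilt a little further and let them roll.

Call:
servo_tool --pt "2.4 0.6 0 0.4 -1.6 0.5 1" --pt "2.4 0.6 0 0.4 -1.6 0.5 1" --pt "0 0 0 0 0 0 1" --pt "0 0 0 0 0 0 1" --pt "0 0 0 0 0 0 1" --pt "0 0 0 0 0 0 1"

```text
clock: 6.6
eef_pos: [488.6, -266.4, 80.3]
eef_rot: [-3.133, -0.388, 1.793]
wrist_force: [0.6, -0.1, -2.7]
finger_gap: 14.1
finger_force: 50.0
```

```bash
cat > balls.py <<'E'
from h import *
np.set_printoptions(precision=1,suppress=True)
s=manip.read_state();print(s['clock'],s['eef_pos'],s['eef_rot'],s['wrist_force'])
def find(x0,x1,y0,y1,z):
    t=manip.camera('top')[:,:,::-1];m=cv2.inRange(cv2.cvtColor(t,cv2.COLOR_BGR2HSV),(8,130,180),(18,255,255))
    w=np.zeros_like(m);w[y0:y1,x0:x1]=m[y0:y1,x0:x1]
    n,_,st,ce=cv2.connectedComponentsWithStats(w)
    for i in range(1,n):
        if st[i,4]>25: print(st[i,4],ce[i],onz('top',ce[i:i+1],z)[0])
E
python3 -c "
from balls import *
find(390,450,180,240,30)"
```

```text
6.6 [ 488.6 -266.4   80.3] [-3.1 -0.4  1.8] [ 0.6 -0.1 -2.7]
58 [417.1 196.9] [ 507.1 -200.3   30. ]
51 [425.8 202. ] [ 494.  -221.6   30. ]
53 [428.5 211.8] [ 469.4 -227.    30. ]
55 [423.2 219.9] [ 449.3 -213.    30. ]
```

All four balls are in the pan, with positions well behind the sill. I lift and carry nose-up to the box.

Call:
servo_tool --pt "0 0 0 0 -2 8 1" --pt "0 0 0 0 0 18 1" --pt "0 0 0 0 0 22 1" --pt "0 0 0 0 0 20 1" --pt "0 0 0 0 0 12 1" --pt "0 0 0 0 0 0 1"

```text
clock: 7.4
eef_pos: [488.8, -268.8, 161.2]
eef_rot: [-3.134, -0.387, 1.793]
wrist_force: [0.2, 0.4, -1.8]
finger_gap: 14.2
finger_force: 50.0
```

Call:
servo_tool --pt "0 0 -1.6 -2 10 0 1" --pt "0 0 -1.6 -2 20 0 1" --pt "0 0 -1.6 -2 28 0 1" --pt "0 0 -1.6 -2 28 0 1" --pt "0 0 -1.6 -2 28 0 1" --pt "0 0 -1.6 -2 28 0 1" --pt "0 0 -1.6 -2 28 0 1" --pt "0 0 -1.6 -2 28 0 1" --pt "0 0 -1.6 -2 28 0 1" --pt "0 0 -1.6 -2 28 0 1" --pt "0 0 -1.6 -2 28 0 1" --pt "0 0 -1.5 -2 28 0 1" --pt "0 0 -1.5 -2 28 0 1" --pt "0 0 -1.5 -2 24 0 1" --pt "0 0 -1.5 -2 14 0 1" --pt "0 0 -1.5 -2 12 0 1" --pt "0 0 0 0 0 0 1"

```text
clock: 9.52
eef_pos: [455.5, 120.1, 159.6]
eef_rot: [-3.131, -0.389, 1.354]
wrist_force: [-0.4, -0.7, -1.4]
finger_gap: 13.9
finger_force: 50.0
```

```bash
python3 - <<'E'
from balls import *
print(s['joints'],s['eef_rot'].round(3))
a=manip.camera('top')[120:280,180:400,::-1];b=manip.camera('scene')[80:230,260:480,::-1]
cv2.imwrite('pics/p5.png',np.vstack([cv2.resize(a,(440,320)),cv2.resize(b,(400,273)) if 0 else cv2.resize(b,(440,280))]))
E
```

```text
9.525 [455.5 120.1 159.6] [-3.1 -0.4  1.4] [-0.4 -0.7 -1.4]
[-0.1  0.1  1.9  0.4  1.2 -0. ] [-3.1 -0.4  1.4]
```

View pics/p5.png

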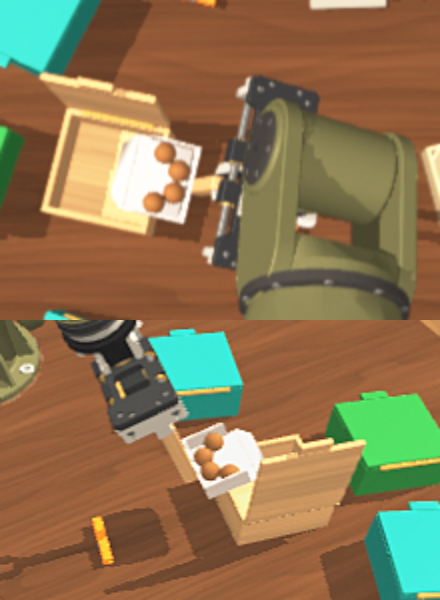

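The picture shows the pan over the box's near half, at top crop (150,180), with all four balls at its rear. The lid's inner face is clear at (110,100). Pouring now.

Call:
servo_tool --pt "-5.9 1.3 0 1 4.6 3.2 1" --pt "-5.9 1.3 0 1 4.6 3.2 1" --pt "-4.9 1.1 0 1.2 5.5 1.2 1" --pt "-4.9 1.1 0 1.2 5.5 1.3 1" --pt "-4.9 1.1 0 1.5 6.9 2.6 1" --pt "-4.9 1.1 0 1.5 6.9 2.6 1" --pt "-4.9 1.1 0 1.8 8.1 2.7 1" --pt "-4.9 1.1 0 1.8 8.1 2.8 1" --pt "-2.45 0.55 0 1 4.5 1.6 1" --pt "-2.45 0.55 0 1 4.5 1.6 1" --pt "-2.45 0.55 0 1 4.5 1.6 1" --pt "-2.45 0.55 0 1 4.5 1.6 1" --pt "-2.45 0.55 0 1 4.9 1.5 1" --pt "-2.45 0.55 0 1 4.9 1.5 1" --pt "-2.45 0.55 0 1.1 4.9 1.5 1" --pt "-2.45 0.55 0 1.1 4.9 1.5 1" --pt "0 0 0 0 0 0 1" --pt "0 0 0 0 0 0 1"

```text
clock: 11.88
eef_pos: [475.8, 206.9, 192.2]
eef_rot: [-3.128, 0.698, 1.355]
wrist_force: [-0.1, 0.1, -0.4]
finger_gap: 14.1
finger_force: 50.0
```

```bash
python3 - <<'E'
from balls import *
print(s['joints'].round(2),s['eef_rot'].round(3))
find(190,290,150,250,19)
a=manip.camera('top')[120:280,180:400,::-1];b=manip.camera('scene')[80:230,260:480,::-1]
cv2.imwrite('pics/p6.png',np.vstack([cv2.resize(a,(440,320)),cv2.resize(b,(440,280))]))
E
```

```text
11.875 [475.8 206.9 192.2] [-3.1  0.7  1.4] [-0.1  0.1 -0.4]
[ 0.6  0.6  1.2 -0.5  1.9  0.8] [-3.1  0.7  1.4]
649 [234.5 171.1] [581.8 260.5  19. ]
94 [231.5 181.7] [554.3 267.6  19. ]
279 [237.1 203.9] [496.8 252.4  19. ]
28 [245.6 234.2] [420.  229.7  19. ]
```

View pics/p6.png

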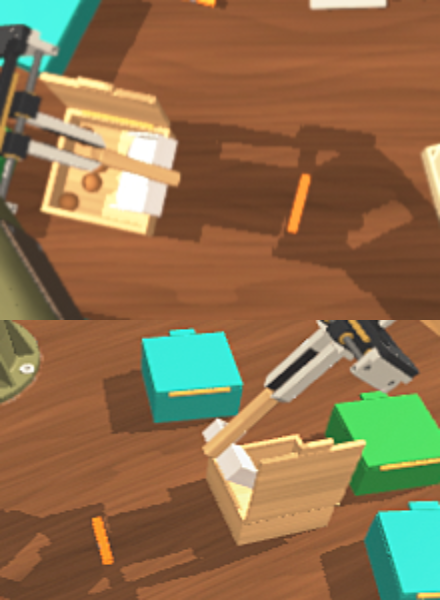

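At least three balls are visible in the box, at top crop (70,200), (93,183) and (88,130), and the pan looks empty. I tip 10° more, then return to level the same way.

Call:
servo_tool --pt "-2.45 0.55 0 1.1 5 0.7 1" --pt "-2.45 0.55 0 1.1 5 0.7 1" --pt "-2.45 0.55 0 1.1 5 0.6 1" --pt "-2.45 0.55 0 1.1 5 0.6 1" --pt "0 0 0 0 0 0 1" --pt "0 0 0 0 0 0 1" --pt "0 0 0 0 0 6 1" --pt "9.8 -2.2 0 -4.4 -20 8 1" --pt "9.8 -2.2 0 -4.3 -19.5 2 1" --pt "9.8 -2.2 0 -4 -18 0 1" --pt "9.8 -2.2 0 -3.6 -16 0 1" --pt "9.8 -2.2 0 -3 -14 0 1" --pt "0 0 0 0 -20 0 1"

```text
clock: 13.65
eef_pos: [460.6, 117.7, 212.6]
eef_rot: [-3.136, -0.006, 1.352]
wrist_force: [0.3, 0.3, -1.1]
finger_gap: 13.9
finger_force: 50.0
```

```bash
python3 - <<'E'
from balls import *
print(s['joints'].round(2),s['eef_rot'].round(3))
a=manip.camera('top')[120:280,180:400,::-1];b=manip.camera('scene')[80:230,260:480,::-1]
t=np.vstack([cv2.resize(a,(440,320)),cv2.resize(b,(440,280))])
cv2.imwrite('pics/p7.png',t)
m=cv2.inRange(cv2.cvtColor(np.ascontiguousarray(a),cv2.COLOR_BGR2HSV),(5,140,100),(16,255,255))
n,_,st,ce=cv2.connectedComponentsWithStats(m)
for i in range(1,n):
    if 25<st[i,4]<110: print(st[i],ce[i])
E
```

```text
13.65 [460.6 117.7 212.6] [-3.1 -0.   1.4] [ 0.3  0.3 -1.1]
[0.2 0.1 1.6 0.  1.4 0.4] [-3.1 -0.   1.4]
[51  0 18  2 34] [59.5  0.5]
[41 87  4  9 28] [42.6 91.2]
[29 96 11 10 85] [ 33.9 100.4]
```

View pics/p7.png

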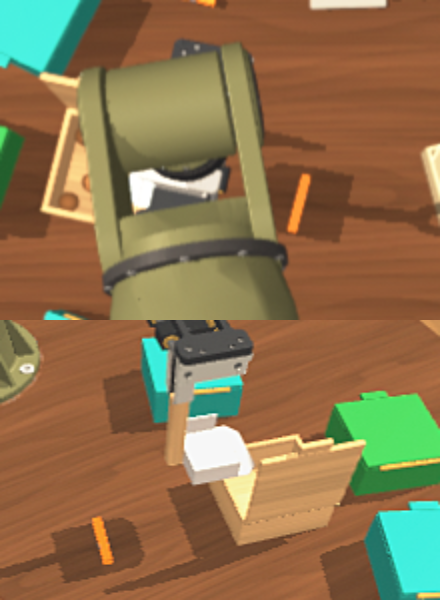

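The scene half shows the pan level and empty at (215,455). In the top half the arm hides most of the box. That was my eleventh picture, one over the limit of ten, so from here I measure numerically only. I return the scoop to the tray.

Call:
servo_tool --pt "0 0 2.5 5.4 -25 0 1" --pt "0 0 2.5 5.4 -50 0 1" --pt "0 0 2.5 5.4 -50 0 1" --pt "0 0 2.5 5.4 -50 0 1" --pt "0 0 2.5 5.4 -50 0 1" --pt "0 0 2.5 5.4 -50 0 1" --pt "0 0 2.5 5.4 -50 0 1" --pt "0 0 2.5 5.4 -50 0 1" --pt "0 0 2.5 5.4 -50 -10 1" --pt "0 0 2.8 5.4 -50 -20 1" --pt "0 0 0 0 -21 -20 1" --pt "0 0 0 0 0 0 1"

```text
clock: 15.25
eef_pos: [514.6, -376.2, 158.9]
eef_rot: [-3.13, -0.005, 1.795]
wrist_force: [0.1, 0.4, -1.7]
finger_gap: 14.2
finger_force: 50.0
```

```bash
python3 - <<'E'
from balls import *
print(s['eef_rot'].round(4))
find(190,290,150,250,19); print('tray'); find(385,520,165,245,17)
E
```

```text
15.25 [ 514.6 -376.2  158.9] [-3.1 -0.   1.8] [ 0.1  0.4 -1.7]
[-3.1 -0.   1.8]
498 [235.1 171.2] [581.5 258.9  19. ]
183 [235.3 184.4] [547.2 257.7  19. ]
130 [226.4 205.4] [493.4 279.4  19. ]
26 [207.  209.5] [483.5 328.9  19. ]
81 [220.7 219.4] [457.8 293.4  19. ]
29 [239.  233.9] [421.  246.5  19. ]
tray
```

```bash
python3 - <<'E'
from balls import *
np.set_printoptions(precision=3,suppress=True)
print(s['eef_pos'])
A=R.from_euler('xyz',s['eef_rot']);B=R.from_euler('xyz',[3.1416,0,1.796]);print((B*A.inv()).as_rotvec(degrees=True))
t=manip.camera('top')[:,:,::-1];cr=np.ascontiguousarray(t[150:245,195:275])
h=cv2.cvtColor(cr,cv2.COLOR_BGR2HSV)
for lo in(120,135,150,165):
    m=cv2.inRange(h,(5,lo,90),(16,255,255));n,_,st,ce=cv2.connectedComponentsWithStats(m)
    print(lo,[(tuple(ce[i].round(0)),st[i,4],st[i,2],st[i,3]) for i in range(1,n) if st[i,4]>15])
g=cv2.resize(cv2.cvtColor(cr,cv2.COLOR_BGR2GRAY),None,fx=6,fy=6,interpolation=2)
c=cv2.HoughCircles(g,cv2.HOUGH_GRADIENT,1,40,param1=80,param2=22,minRadius=24,maxRadius=42)
if c is not None:
    for x,y,r in c[0]: print('circ',x/6,y/6,r/6,h[int(y/6),int(x/6)],onz('top',[(195+x/6,150+y/6)],19)[0])
E
```

```text
15.35 [ 515.5 -375.3  161.5] [-3.1 -0.   1.8] [-0.2 -0.3 -0.5]
[ 515.54  -375.291  161.456]
[ 0.006 -0.547 -0.029]
120 [((np.float64(42.0), np.float64(45.0)), np.int32(4399), np.int32(80), np.int32(95)), ((np.float64(26.0), np.float64(50.0)), np.int32(685), np.int32(58), np.int32(51)), ((np.float64(33.0), np.float64(56.0)), np.int32(222), np.int32(18), np.int32(23))]
135 [((np.float64(42.0), np.float64(45.0)), np.int32(4143), np.int32(80), np.int32(95)), ((np.float64(34.0), np.float64(36.0)), np.int32(221), np.int32(47), np.int32(23)), ((np.float64(17.0), np.float64(63.0)), np.int32(180), np.int32(16), np.int32(44)), ((np.float64(32.0), np.float64(56.0)), np.int32(194), np.int32(14), np.int32(21))]
150 [((np.float64(42.0), np.float64(48.0)), np.int32(3374), np.int32(80), np.int32(95)), ((np.float64(27.0), np.float64(38.0)), np.int32(68), np.int32(10), np.int32(9)), ((np.float64(32.0), np.float64(56.0)), np.int32(142), np.int32(13), np.int32(19)), ((np.float64(19.0), np.float64(70.0)), np.int32(66), np.int32(10), np.int32(8))]
165 [((np.float64(27.0), np.float64(38.0)), np.int32(35), np.int32(8), np.int32(8)), ((np.float64(34.0), np.float64(51.0)), np.int32(39), np.int32(8), np.int32(9)), ((np.float64(30.0), np.float64(61.0)), np.int32(44), np.int32(8), np.int32(8)), ((np.float64(19.0), np.float64(70.0)), np.int32(38), np.int32(8), np.int32(7))]
circ 34.416668 51.583332 5.233333 [ 13 165 230] [503.068 271.998  19.   ]
circ 30.916666 60.75 5.25 [ 13 165 229] [479.762 280.49   19.   ]
circ 19.916666 70.75 4.5499997 [ 13 165 181] [454.684 307.984  19.   ]
circ 27.25 38.583332 5.2999997 [ 13 166 175] [536.783 291.01   19.   ]
```

All four balls are in the box. I correct the 0.5° tilt and lower the scoop.

Call:
servo_tool --pt "0 -0.5 0 -0.5 -2 -20 1" --pt "0 0 0 0 0 -25 1" --pt "0 0 0 0 0 -20 1" --pt "0 0 0 0 0 -10 1" --pt "0 0 0 0 0 -3 1" --pt "0 0 0 0 0 0 1" --pt "0 0 0 0 0 -1.5 1" --pt "0 0 0 0 0 0 1"

```text
clock: 16.4
eef_pos: [514.4, -378.4, 81.5]
eef_rot: [-3.141, -0.0, 1.796]
wrist_force: [0.4, -0.8, -0.9]
finger_gap: 14.0
finger_force: 50.0
```

Call:
servo_tool --pt "0 0 0 0 0 -1.5 1" --pt "0 0 0 0 0 -1 1" --pt "0 0 0 0 0 0 1" --pt "0 0 0 0 0 -0.5 1" --pt "0 0 0 0 0 0 1"

```text
clock: 17.02
eef_pos: [514.4, -378.3, 78.3]
eef_rot: [-3.14, -0.0, 1.796]
wrist_force: [-0.3, -0.5, -1.0]
finger_gap: 14.4
finger_force: 50.0
```

Call:
servo_tool --pt "0 0 0 0 0 -0.5 1" --pt "0 0 0 0 0 0 1" --pt "0 0 0 0 0 -0.5 1" --pt "0 0 0 0 0 0 1"

```text
clock: 17.52
eef_pos: [514.8, -378.6, 77.9]
eef_rot: [-3.141, 0.001, 1.796]
wrist_force: [1.5, -0.0, 4.7]
finger_gap: 14.0
finger_force: 50.0
```

Contact is confirmed at +4.7 N. I release slowly and retreat straight up.

Call:
servo_tool --pt "0 0 0 0 0 0 0.7" --pt "0 0 0 0 0 0 0.5" --pt "0 0 0 0 0 0 0.2" --pt "0 0 0 0 0 0 0.2" --pt "0 0 0 0 0 0 0.2" --pt "0 0 0 0 0 0 0.2" --pt "0 0 0 0 0 10 0.2" --pt "0 0 0 0 0 25 0.2" --pt "0 0 0 0 0 45 0.2" --pt "0 0 0 0 0 60 0.5" --pt "0 0 0 0 0 60 1" --pt "0 0 0 0 0 0 1"

```text
clock: 19.02
eef_pos: [515.3, -379.1, 283.4]
eef_rot: [3.137, 0.007, 1.796]
wrist_force: [0.9, -0.7, -0.1]
finger_gap: 48.9
finger_force: 0.0
```

```bash
python3 - <<'E'
from balls import *
print(s['finger_gap'])
# bar top + pan check: bar-wood blob and white pan blob
t=manip.camera('scene')[:,:,::-1];h=cv2.cvtColor(t,cv2.COLOR_BGR2HSV)
s0=cv2.imread('pics/scene0.png');h0=cv2.cvtColor(s0,cv2.COLOR_BGR2HSV)
for hh in(h0,h):
    for lo,hi in(((8,80,120),(18,125,245)),((0,0,225),(179,22,255))):
        m=cv2.inRange(hh,lo,hi);w=np.zeros_like(m);w[240:315,135:215]=m[240:315,135:215]
        n,_,st,ce=cv2.connectedComponentsWithStats(w);i=1+st[1:,4].argmax();print(st[i],ce[i])
d=cv2.absdiff(t,s0).max(2);d[:,:60]=0
n,_,st,ce=cv2.connectedComponentsWithStats((d>40).astype(np.uint8));print([st[i].tolist() for i in range(1,n) if st[i,4]>60])
E
```

```text
19.025 [ 515.3 -379.1  283.4] [3.1 0.  1.8] [ 0.9 -0.7 -0.1]
48.90447864989821
[164 271  51  42 504] [191.2 292.5]
[ 162  252   47   42 1043] [186.5 271.1]
[164 271  51  42 499] [191.1 292.5]
[ 164  252   46   41 1002] [187.9 270.6]
[[60, 0, 47, 108, 3038], [84, 0, 73, 35, 1395], [183, 0, 45, 33, 455], [275, 0, 38, 79, 1409], [204, 23, 39, 9, 89], [183, 32, 26, 35, 396], [250, 54, 49, 26, 151], [262, 74, 37, 30, 643], [60, 108, 41, 79, 1559], [241, 115, 27, 11, 151], [122, 116, 11, 17, 82], [231, 123, 33, 20, 160], [121, 143, 38, 18, 130], [190, 144, 55, 30, 203], [60, 172, 109, 69, 1880], [224, 224, 17, 15, 155], [206, 239, 17, 14, 146], [216, 239, 32, 24, 275], [161, 251, 27, 42, 135]]
```

The scoop stands flat: its pan and bar blobs match the start within 2 px, and nothing else has moved. Next I go behind the lid with the fingers closed.

Call:
servo_tool --pt "0 0 -2.1 7.4 25 5 1" --pt "0 0 -2.1 7.4 50 5 1" --pt "0 0 -2.1 7.4 54 0 1" --pt "0 0 -2.1 7.4 54 0 1" --pt "0 0 -2.1 7.4 54 0 1" --pt "0 0 -2.1 7.4 54 0 1" --pt "0 0 -2.1 7.4 54 0 1" --pt "0 0 -2.1 7.4 54 0 1" --pt "0 0 -2.1 7.4 54 0 1" --pt "0 0 -2.1 7.4 54 0 1" --pt "0 0 -2.1 7.4 54 0 1" --pt "0 0 -2.1 7.4 48 0 1" --pt "0 0 0 0 0 0 1" --grip_force 10

```text
clock: 20.7
eef_pos: [602.5, 233.5, 284.9]
eef_rot: [-3.137, 0.001, 1.359]
wrist_force: [1.1, -0.4, 1.2]
finger_gap: 0.6
finger_force: 0.0
```

Call:
servo_tool --pt "0 0 0 1 -3.5 -30 1" --pt "0 0 0 0 0 -40 1" --pt "0 0 0 0 0 -35 1" --pt "0 0 0 0 0 -20 1" --pt "0 0 0 0 0 0 1" --pt "0 0 0 -9.8 2.1 0 1" --pt "0 0 0 -9.8 2.1 0 1" --pt "0 0 0 0 0 0 1"

```text
clock: 21.7
eef_pos: [584.0, 231.8, 163.3]
eef_rot: [-3.141, -0.001, 1.357]
wrist_force: [0.2, 0.3, 0.1]
finger_gap: 0.5
finger_force: 0.0
```

Call:
servo_tool --pt "0 0 0 -4.9 1 -1.5 1" --pt "0 0 0 -4.9 1 -1.5 1" --pt "0 0 0 -4.9 1 0 1" --pt "0 0 0 -4.9 1 0 1" --pt "0 0 0 -4.9 1 0 1" --pt "0 0 0 -4.9 1 0 1" --pt "0 0 0 -4.8 1 -0.9 1" --pt "0 0 0 -4.8 1 -1 1"

```text
clock: 22.7
eef_pos: [545.3, 239.5, 157.5]
eef_rot: [-3.141, -0.001, 1.356]
wrist_force: [0.0, 0.5, 3.4]
finger_gap: 0.3
finger_force: 1.3
```

Call:
servo_tool --pt "0 0 0 -4.8 1 -1 1" --pt "0 0 0 -4.8 1 -1 1" --pt "0 0 0 -9.1 2 -3.9 1" --pt "0 0 0 -9.1 2 -3.9 1"

```text
clock: 23.2
eef_pos: [516.9, 245.5, 146.9]
eef_rot: [-3.14, 0.0, 1.356]
wrist_force: [0.9, -0.3, 0.9]
finger_gap: 0.5
finger_force: 0.4
```

```bash
python3 - <<'E'
from balls import *
np.set_printoptions(precision=2,suppress=True)
print(s['wrist_force'],s['eef_pos'])
# lid side corner (-y side, near camera): predicted pixel in scene for angles, and colour-mask extent of pale wood
b=np.array([488.4,254.7,0]);t=np.radians(-12.2);x=np.array([np.cos(t),np.sin(t),0]);y=np.array([-x[1],x[0],0])
for ph in np.arange(.6,1.7,.1):
    P=[b+x*(65-130*np.cos(ph))+sg*65*y+[0,0,60+130*np.sin(ph)] for sg in(-1,1)];print(round(ph,1),proj('scene',P).ravel(),proj('top',P).ravel())
for n,(x0,x1,y0,y1) in dict(scene=(350,460,120,210),top=(185,290,140,250)).items():
    im=manip.camera(n)[:,:,::-1];h=cv2.cvtColor(im,cv2.COLOR_BGR2HSV);m=cv2.inRange(h,(10,40,150),(30,125,255))
    w=np.zeros_like(m);w[y0:y1,x0:x1]=m[y0:y1,x0:x1];k,_,st,ce=cv2.connectedComponentsWithStats(w)
    for i in range(1,k):
        if st[i,4]>60:
            q=np.argwhere(_==i)[:,::-1];print(n,st[i],'hull',cv2.approxPolyDP(cv2.convexHull(q.astype(np.int32)),3,True).reshape(-1,2).tolist())
E
```

```text
23.2 [516.9 245.5 146.9] [-3.1  0.   1.4] [ 0.9 -0.3  0.9]
[ 0.87 -0.29  0.9 ] [516.91 245.45 146.95]
0.6 [369.22 137.74 415.93 127.87] [249.95 224.42 194.39 212.96]
0.7 [370.73 137.05 418.01 127.08] [249.97 220.53 193.89 209.  ]
0.8 [372.4  136.85 420.24 126.77] [250.15 216.18 193.6  204.58]
0.9 [374.19 137.18 422.6  126.97] [250.49 211.4  193.53 199.76]
1.0 [376.11 138.05 425.08 127.69] [251.   206.25 193.68 194.58]
1.1 [378.14 139.48 427.64 128.95] [251.66 200.79 194.05 189.12]
1.2 [380.24 141.45 430.26 130.76] [252.48 195.1  194.65 183.44]
1.3 [382.4  143.98 432.92 133.1 ] [253.45 189.26 195.46 177.62]
1.4 [384.6  147.05 435.57 135.97] [254.54 183.34 196.48 171.74]
1.5 [386.8  150.64 438.18 139.35] [255.75 177.43 197.7  165.89]
1.6 [388.98 154.71 440.71 143.21] [257.06 171.61 199.1  160.14]
scene [404 120  45  21 406] hull [[448, 122], [445, 129], [426, 137], [404, 140], [407, 121]]
scene [388 138  43  23 420] hull [[430, 138], [428, 151], [388, 160], [403, 142]]
scene [365 147  65  41 769] hull [[428, 177], [383, 187], [365, 151], [380, 147], [429, 165]]
scene [383 161  20   9  66] hull [[402, 162], [393, 168], [383, 166]]
top [185 140  25  22 394] hull [[185, 140], [205, 140], [209, 151], [185, 161]]
top [208 140  27  49 468] hull [[234, 188], [224, 186], [208, 140], [217, 140]]
top [185 186  21  11  86] hull [[205, 186], [185, 196], [185, 191]]
top [244 187  20  37 344] hull [[263, 187], [255, 223], [244, 193]]
top [ 185  199   51   51 1913] hull [[235, 249], [185, 249], [185, 207], [207, 199], [224, 210]]
```

Call:
servo_tool --pt "0 0 0 -8.2 1.8 -5.5 1" --pt "0 0 0 -8.2 1.8 -5.5 1" --pt "0 0 0 -6.8 1.5 -7.1 1" --pt "0 0 0 -6.8 1.5 -7.1 1" --pt "0 0 0 -5.4 1.2 -8.4 1" --pt "0 0 0 -5.4 1.2 -8.4 1" --pt "0 0 0 -3.6 0.8 -9.3 1" --pt "0 0 0 -3.6 0.8 -9.3 1" --pt "0 0 0 -0.9 0.2 -4.9 1" --pt "0 0 0 -0.9 0.2 -4.9 1" --pt "0 0 0 0 0 0 1"

```text
clock: 24.68
eef_pos: [467.9, 256.3, 76.8]
eef_rot: [-3.14, -0.0, 1.356]
wrist_force: [1.3, -0.2, 0.3]
finger_gap: 0.7
finger_force: 0.0
```

Call:
servo_tool --pt "0 0 0 -0.5 0 -2.5 1" --pt "0 0 0 -0.5 0 -2.5 1" --pt "0 0 0 0 0 -1.5 1" --pt "0 0 0 0 0 -1 1" --pt "0 0 0 0 0 0 1"

```text
clock: 25.3
eef_pos: [466.9, 256.4, 69.6]
eef_rot: [-3.14, -0.0, 1.356]
wrist_force: [-0.3, -0.2, -0.6]
finger_gap: 0.4
finger_force: 0.0
```

Call:
servo_tool --pt "0 0 0 0 0 -1 1" --pt "0 0 0 0 0 0 1"

```text
clock: 25.55
eef_pos: [466.9, 256.4, 68.6]
eef_rot: [-3.14, -0.0, 1.356]
wrist_force: [1.0, 0.1, 0.4]
finger_gap: 0.7
finger_force: 0.1
```

Call:
servo_tool --pt "0 0 0 0 0 -0.7 1" --pt "0 0 0 0 0 0 1"

```text
clock: 25.8
eef_pos: [466.9, 256.4, 67.9]
eef_rot: [-3.14, -0.0, 1.356]
wrist_force: [-0.7, -0.4, 0.6]
finger_gap: 0.2
finger_force: 0.1
```

Call:
servo_tool --pt "0 0 0 0 0 -0.7 1" --pt "0 0 0 0 0 0 1"

```text
clock: 26.05
eef_pos: [466.9, 256.4, 67.2]
eef_rot: [-3.14, -0.0, 1.356]
wrist_force: [0.6, 0.2, -0.3]
finger_gap: 0.2
finger_force: 0.1
```

Call:
servo_tool --pt "0 0 0 0 0 -0.7 1" --pt "0 0 0 0 0 0 1" --pt "0 0 0 0 0 -0.5 1" --pt "0 0 0 0 0 0 1"

```text
clock: 26.55
eef_pos: [466.9, 256.4, 66.0]
eef_rot: [-3.14, -0.0, 1.356]
wrist_force: [0.5, -0.2, 0.2]
finger_gap: 0.7
finger_force: 0.1
```

```bash
python3 - <<'E'
from balls import *
np.set_printoptions(precision=2,suppress=True)
print(s['wrist_force'],s['eef_pos'])
b=np.array([488.4,254.7,0]);t=np.radians(-12.2);x=np.array([np.cos(t),np.sin(t),0]);y=np.array([-x[1],x[0],0])
im=manip.camera('scene');h=cv2.cvtColor(im,cv2.COLOR_RGB2HSV)
# sample colours where a shut lid's outer face should lie (z=68) in scene view
for i in(-50,-25,0,25,50):
    r=[]
    for j in(-50,-25,0,25,50):
        u=proj('scene',[b+i*x+j*y+[0,0,68]])[0].round().astype(int);r.append(tuple(h[u[1],u[0]].tolist()))
    print(i,r)
for ph in(0,.1,.2,.4,1.6):
    P=[b+x*(65-130*np.cos(ph)+8*np.sin(ph))+sg*65*y+[0,0,60+130*np.sin(ph)+8*np.cos(ph)] for sg in(-1,1)];print(ph,proj('scene',P).ravel())
E
```

```text
26.55 [466.9 256.4  66. ] [-3.1 -0.   1.4] [ 0.5 -0.2  0.2]
[ 0.51 -0.21  0.17] [466.93 256.41  66.01]
-50 [(15, 136, 173), (19, 121, 242), (20, 120, 243), (16, 70, 210), (27, 82, 255)]
-25 [(16, 135, 233), (29, 79, 248), (28, 82, 247), (26, 93, 247), (26, 92, 247)]
0 [(28, 82, 247), (27, 85, 247), (27, 86, 247), (27, 84, 247), (27, 88, 247)]
25 [(29, 72, 247), (29, 71, 247), (29, 70, 247), (29, 67, 247), (29, 65, 247)]
50 [(28, 76, 247), (29, 72, 247), (29, 72, 247), (29, 75, 247), (29, 69, 247)]
0 [363.84 148.75 407.82 139.2 ]
0.1 [364.46 145.87 408.89 136.3 ]
0.2 [365.26 143.33 410.17 133.71]
0.4 [367.35 139.38 413.3  129.64]
1.6 [390.31 157.37 442.24 145.74]
```

Call:
servo_tool --pt "0 0 0 0 0 -0.7 1" --pt "0 0 0 0 0 0 1"

```text
clock: 26.85
eef_pos: [466.9, 256.4, 65.3]
eef_rot: [-3.14, -0.0, 1.356]
wrist_force: [0.2, -0.1, 0.2]
finger_gap: 0.8
finger_force: 0.1
```

Call:
servo_tool --pt "0 0 0 0 0 -0.7 1" --pt "0 0 0 0 0 0 1"

```text
clock: 27.1
eef_pos: [466.9, 256.4, 64.6]
eef_rot: [-3.14, -0.0, 1.356]
wrist_force: [0.1, -1.1, 0.3]
finger_gap: 0.6
finger_force: 0.1
```

Call:
servo_tool --pt "0 0 0 0 0 -0.7 1" --pt "0 0 0 0 0 0 1"

```text
clock: 27.35
eef_pos: [466.9, 256.4, 63.9]
eef_rot: [-3.14, -0.0, 1.356]
wrist_force: [0.2, 0.7, 0.6]
finger_gap: 0.5
finger_force: 0.1
```

```bash
python3 - <<'E'
from h import *
im=cv2.cvtColor(manip.camera('scene'),cv2.COLOR_RGB2HSV);i0=cv2.cvtColor(cv2.imread('pics/scene0.png'),cv2.COLOR_BGR2HSV)
def cl(p):
    h,s,v=map(int,p)
    if v<90:return '.'
    if h>40 and s>60:return 'c'
    if s<50:return 'g'
    if 22<h<=35:return 'L' if v>225 else 'l'
    if 13<h<=22:return 'M' if v>215 else ('m' if v>160 else ',')
    return ','
for I in(i0,im):
    for y in range(126,208,2):print(y,''.join(cl(I[y,x]) for x in range(350,452,2)))
E
```

```text
126 ccccccccccccccc,,,,,,,,,,,,,,,,,,,,,,,,cccccccccccc
128 ccccccccccccccc,,,,,,,,,,,,,,,,,,,,,,,ccccccccccccc
130 ccccccccccccccc,,,,,,,,,,,,,,,,,,,,,,,ccccccccccccc
132 cccccccg,,,,,,,,,,,,,,,,,,,,,,,,,,,,,,ccccccccccccc
134 ,,,,,,,,,,,,,,,,,,,,,,,,,,,,,,,,,,,,,,ccccccccccccc
136 ,,,,,,,,,,,,,,,,,,,,,,,,,,,,,,,,,,,,,cccccccccccccc
138 ,,,,,,,,,,,,,,,,,,,,,,,,,,,,,,,,,,,,,cccccccccccccc
140 ,,,,,,,,,,,,,,,,,,,,,,,,,,,,,,,,,,,,lcccccccccccccc
142 ,,,,,,,,,,,,,,,,,,,,,,,,,,MLLL,,,,,,,cccccccccccccc
144 ,,,,,,,,,,,,,,,,,,,,,MMLLLMMMLL,,,,MLLMcccccLLccccc
146 ,,,,,,,,,,,,,,,,,MLLLLMMmmmmm,LLLLLLLMmlLLLLLLMcccc
148 ,,,,,,,,,,,,MLLLMMmmmmmmmmmmmmMLMMmmmmLLLLMmm,ccccc
150 ,,,,,,,,LLLMMmmmmmmmmmmmmmmmmmmmmmmMmMMmmmmmm,ccccc
152 ,,,,,,,,LMmmmmmmmmmmmmmmmMLMMMmmmmmmmmmmmmmmmlccccc
154 ,,,,,,,mMLmmmmmmmmmmMMLLLLLMmmmmmmmmmmmmmmmmMcccccc
156 ,,,,,,,m,LMmmmmmmmmmmLLMMmmmmmmmmmmmmmmmmmmm,cccccc
158 ,,,,,,,mmMLmmmmmmmmmmmmmmmmmmmmmmmmmmmmmmmmm,cccccm
160 ,,,,,,,mm,LMmmmmmMMMmmmmmmmmmmmmmmmmmmmmmmmmcccccc,
162 ,,,,,,,mmmLMMMMMLLLMmmmmmmmmmmmmmmmmmmmmmmmlccccccc
164 ,,,,,,,mmm,LLLLLLLLMmmmmmmmmmmmm
[... 2791 characters left out ...]
LLMMLMmmmmmmmmmm,,,,,,,,,,,c
184 ,,,,,,,,,,,mmmmMLLLLMmMLMm,mmmmmmmmmmm,,,,,,,,,,,cc
186 ,,,,,,,,,,,,mmmmmmmmMmmmmmmmmmmmmmmmmm,,,,,,,,,,,cc
188 ,,,,,,,,,,,,mmmmmmmmmmmmmmmmmmmmmmmmm,,,,,,,,,,,ccc
190 ,,,,,,,,,,,,,mmmmmmmmmmmmmmmmmmmmmmm,,,,,,,,,,,,ccc
192 ,,,,,,,,,,,,,mmmmmmmmmmmmmmmmmmm,,,,,,,,,,,,,,,gccc
194 ,,,,,,,,,,,,,mmmmmmmmmmmmmmm,,,,,,,,,,,,,,,,,,,cccc
196 ,,,,,,,,,,,,,,mmmmmmmmmm,,,,,,,,,,,,,,,,,,,,,,lcccc
198 ,,,,,,,,,,,,,,mmmmmm,,,,,,,,,,,,,,,,,,,,,,,,,,ccccc
200 ,,,,,,,,,,,,,,,m,,,,,,,,,,,,,,,,,,,,,,,,,,,,,,,cccc
202 ,,,,,,,,,,,,,,,,,,,,,,,,,,,,,,,,,,,,,,,,,,,,,,,cccc
204 ,,,,,,,,,,,,,,,,,,,,,,,,,,,,,,,,,,,,,,,,,,,,,,,cccc
206 ,,,,,,,,,,,,,,,,,,,,,,,,,,,,,,,,,,,,,,,,,,,,,,,cccc
```

```bash
python3 - <<'E'
from h import *
np.set_printoptions(precision=1,suppress=True)
s=manip.read_state();p=s['eef_pos'];print(p,s['wrist_force'],s['effort'])
for z in(0,20,40,60):print(z,proj('scene',[p+[0,0,z]]),proj('top',[p+[0,0,z]]))
b=np.array([488.4,254.7,0]);t=np.radians(-12.2);x=np.array([np.cos(t),np.sin(t),0]);y=np.array([-x[1],x[0],0])
for ph in(0,.15,.3,.4):
    P=[b+x*(65-r*np.cos(ph)+8*np.sin(ph))+j*y+[0,0,60+r*np.sin(ph)+8*np.cos(ph)] for r,j in((0,-65),(0,65),(130,-65),(130,65),(145,-20),(145,20))];print(ph,proj('scene',P).tolist())
E
```

```text
[466.9 256.4  63.9] [ 0.  -0.2  0.1] [ -0.  -53.4 -31.5   0.1  -0.   -0. ]
0 [[391.  156.7]] [[231.7 213.6]]
20 [[392.1 151.7]] [[229.9 212.6]]
40 [[393.3 146.6]] [[228.1 211.5]]
60 [[394.5 141.2]] [[226.3 210.4]]
0 [[381.4008166349028, 185.7379209650841], [428.092041833286, 174.55904069945137], [363.8448676986868, 148.7489335507471], [407.8192841687401, 139.20289888832315], [377.34258504848884, 141.5039743962202], [390.7827508070514, 138.61717302071872]]
0.15 [[381.5693036400394, 186.12539958275914], [428.2831053315921, 174.92989076111024], [364.8378741430425, 144.55852488532406], [409.5059214013082, 134.96411363682162], [378.6644157618274, 136.72811633647612], [392.3389806980017, 133.82666302461755]]
0.3 [[381.72490930588134, 186.54712524574654], [428.4541379033514, 175.3358720442728], [366.2185266638645, 141.15571638069144], [411.6409735073129, 131.4834113381061], [380.4436471702585, 132.7836448855231], [394.37435196339226, 129.85782713402514]]
0.4 [[381.8196993696009, 186.84256369649793], [428.5550551312465, 175.62148887604712], [367.35172567117473, 139.380590475833], [413.30471316006424, 129.63937129428942], [381.88089451476696, 130.6798593458576], [395.9924723589141, 127.73215557119376]]
```

Call:
servo_tool --pt "0 0 0 0 0 5 1" --pt "0 0 0 0 0 10 1" --pt "0 0 0 0 0 0 1"

```text
clock: 27.78
eef_pos: [467.5, 256.7, 80.1]
eef_rot: [3.141, -0.002, 1.356]
wrist_force: [-0.6, 0.2, 0.7]
finger_gap: 0.6
finger_force: 0.0
```

Call:
servo_tool --pt "0 0 0 0 0 15 1" --pt "0 0 0 0 0 20 1" --pt "0 0 0 0 0 0 1"

```text
clock: 28.15
eef_pos: [467.7, 256.8, 115.7]
eef_rot: [3.14, -0.002, 1.356]
wrist_force: [-0.0, -0.3, -0.2]
finger_gap: 0.2
finger_force: 0.0
```

```bash
cat > lid.py <<'E'
from h import *
import sys
def cl(p):
    h,s,v=map(int,p)
    if v<90:return '.'
    if h>40 and s>60:return 'c'
    if s<50:return 'g'
    if 22<h<=35:return 'L' if v>225 else 'l'
    if 13<h<=22:return 'M' if v>215 else ('m' if v>160 else ',')
    return ','
I=cv2.cvtColor(manip.camera('scene'),cv2.COLOR_RGB2HSV)
for y in range(112,190,2):print(y,''.join(cl(I[y,x]) for x in range(350,452,2)))
E
python3 lid.py
```

```text
112 cccccccccccccccc,,,,,,,gggg...gg.......ggg..,,,,,,,
114 cccccccccccccccc,,,,,,,ggggg.....gg.g.......,,,,,,,
116 cccccccccMMMMccc,,,,,,,ggggg............gggm,,,,,,,
118 LLLMMLMMMmm,,ccc,,,,,,ggggggg......ggggggg,,,,,,,cc
120 ,,,ccccccccccccc,,,,,,gggggggggggggggggggg,,,cccccc
122 ccccccccccccccc,,,,,,,ggggggggggggggggggg,,,,,ccccc
124 ccccccccccccccc,,,,,,,gggggggggggggggggmccccccccccc
126 ccccccccccccccc,,,,,,,ggggggggggggm,,,,cccccccccccc
128 ccccccccccccccc,,,,,,,ggggggm,,,,,,,,,ccccccccccccc
130 ccccccccccccccc,,,,MLLggggg,,,,,,,,,,,ccccccccccccc
132 cccccccg,,,,,,,,,LLLLLgggg,MLLLLM,,,,,ccccccccccccc
134 ,,,,,,,,,,,,,,,,,LLLLLMLLLLLLLLLL,,,,,ccccccccccccc
136 ,,,,,,,,,,,,,,,,,MLLLLLLLLLLLLLLL,,,,cccccccccccccc
138 ,,,,,,,,,,,,,LLLLLLLLLLLLLLLLLLLLL,,,cccccccccccccc
140 ,,,,,,,,,MLLLLLLLLLLLLLLLLLLLLLLLL,,lcccccccccccccc
142 ,,,,,,,,,,LLLLLLLLLLLLLLLLLLLLLLLL,,,cccccccccccccc
144 ,,,,,,,,,,LLLLLLLLLLLLLLLLLLLLLLLLL,,cccccccccccccc
146 ,,,,,,,,,,LLLLLLLLLLLLLLLLLLLLLLLLL,,,ccccccccccccc
148 ,,,,,,,,,,,LLLLLLLLLLLLLLLLLLLLLLLL,,,ccccccccccccc
150 ,,,,,,,,MMMMMLLLLLLLLLLLLLLLLLLL
[... 383 characters left out ...]
LLLLLLLLLLLLLLL,,,,ccccccccc
166 ,,,,,,,mmmmMLMLLLLLLLLLLLLLLLLLLLLLLLL,,,,ccccccccc
168 ,,,,,,,,mmmmM,LLLLLLLLLLLLLLLLLLLLLLLLL,,,,cccccccc
170 ,,,,,,,,mmmmMmLLLLLLLLLLLLLLLLLLLLLLLLL,,,,cccccccc
172 ,,,,,,,,,mmmmMLLLLLLLLLLLLLLLLLLLLLLLLL,,,,lcccccc,
174 ,,,,,,,,,mmmmMMLLLLLLLLLLLLLLLLLLLLLLLLL,,,,,,,,,,,
176 ,,,,,,,,,mmmmmMLLLLLLLLLLLLLLLLLLLLLLLMm,,,,,,,,,,,
178 ,,,,,,,,,,mmmmMLLLLLLLLLLLLLLLLLLMMMMmm,,,,,,,,,,,,
180 ,,,,,,,,,,mmmmmMLLLLLLLLLLLLLMmMMMm,mmm,,,,,,,,,,,,
182 ,,,,,,,,,,,mmmmmLLLLLLLLLMMLMmmmmmmmmmm,,,,,,,,,,,c
184 ,,,,,,,,,,,mmmmMLLLLMmMLMm,mmmmmmmmmmm,,,,,,,,,,,cc
186 ,,,,,,,,,,,,mmmmmmmmMmmmmmmmmmmmmmmmmm,,,,,,,,,,,cc
188 ,,,,,,,,,,,,mmmmmmmmmmmmmmmmmmmmmmmmm,,,,,,,,,,,ccc
```

```bash
python3 - <<'E'
from h import *
np.set_printoptions(precision=1,suppress=True)
s=manip.read_state();p=s['eef_pos'];T=R.from_euler('xyz',s['eef_rot']).as_matrix()
for n in('scene','top'):
    print(n,'tcp',proj(n,[p]),'tip sides',proj(n,[p+T@[0,a,0] for a in(-12,12)]).tolist(),'fing z40',proj(n,[p+T@[0,0,-40]]).tolist())
    print('body',proj(n,[p+T@[a,b,-97] for a in(-37,37) for b in(-88,88)]).tolist())
I=cv2.cvtColor(manip.camera('scene'),cv2.COLOR_RGB2HSV)
from lid import cl
for y in range(60,136,2):print(y,''.join(cl(I[y,x]) for x in range(360,480,2)))
E
```

```text
scene tcp [[394.  143.8]] tip sides [[392.21373666525824, 140.53480034925184], [395.78508203001786, 147.14435657955437]] fing z40 [[396.4363739317706, 132.8158365385503]]
body [[372.49080282348723, 95.01476592304213], [400.4632643731962, 145.3298657212507], [399.8986297674687, 89.89238314384724], [430.52043137155033, 138.79772726920277]]
top tcp [[227.1 210.8]] tip sides [[225.91948808018228, 215.893328550777], [228.3073043598681, 205.77822117410076]] fing z40 [[223.25471361255325, 208.56604814837834]]
body [[224.63014893811084, 250.08822837783995], [243.843700832377, 168.03913554160334], [190.11551814731877, 242.71592509723973], [210.0846958310338, 161.29629954532368]]
112 cccccccccccccccc,,,,,,,gggg............gggg.,,,,,,,
114 cccccccccccccccc,,,,,,,gggg...gg.g...gg.....,,,,,,,
116 cccccccccMMMMccc,,,,,,,ggggg.............ggm,,,,,,,
118 LLLMMLMMMmm,,ccc,,,,,,ggggggg.......gggggg,,,,,,,cc
120 ,,gccccccccccccc,,,,,,ggggggg..ggggggggggg,,,cccccc
122 ccccccccccccccc,,,,,,,ggggggggggggggggggg,,,,,ccccc
124 ccccccccccccccc,,,,,,,ggggggggggggggggggccccccccccc
126 ccccccccccccccc,,,,,,gggg
[... 3512 characters left out ...]
c,,,,,,,gggg......gg.gg.....g,,,,,,,,,,,,,,,,,,,,,
116 ccccMMMMccc,,,,,,,ggg.g.............ggm,,,,,,,,,,,,,,,,,,,,,
118 LMMMmm,,ccc,,,,,,ggggggg.......gggggg,,,,,,,ccc,,,,,,,,,,,,,
120 ccccccccccc,,,,,,gggggggggggggggggggg,,,cccccccm,lccccc,,,,,
122 cccccccccc,,,,,,,ggggggggggggggggggg,,,,,ccccccccccccccc,,,,
124 cccccccccc,,,,,,,ggggggg.ggggggggggccccccccccccccccccccc,,,,
126 cccccccccc,,,,,,,ggggggggggggm,,,,ccccccccccccccccccccccc,,,
128 cccccccccc,,,,,,gggggggg,,,,,,,,,cccccccccccccccccccccccc,,,
130 cccccccccc,,,,LLMggggg,,,,,,,,,,,ccccccccccccccccccccccccc,,
132 ccg,,,,,,,,,LLLLLgggggMLLLLM,,,,,ccccccccccccccccccccccccc,,
134 ,,,,,,,,,,,,LLLLLMMLLLLLLLLL,,,,,cccccccccccccccccccccccccc,
```

Call:
servo_tool --pt "0 0 0 0 0 -15 1" --pt "0 0 0 0 0 -20 1" --pt "0 0 0 0 0 -10 1" --pt "0 0 0 0 0 -5 1" --pt "0 0 0 0 0 -5 1" --pt "0 0 0 0 0 -5 1"

```text
clock: 29.05
eef_pos: [467.2, 256.5, 54.0]
eef_rot: [-3.141, -0.001, 1.356]
wrist_force: [-0.3, 0.4, 0.6]
finger_gap: 0.3
finger_force: 0.4
```

```bash
python3 lid.py | sed -n 6,22p
```

```text
122 ccccccccccccccc,,,............,,g..,,,,,,,,,,,ccccc
124 ccccccccccccccc,,,,...m,..g...,,g...,,,,ccccccccccc
126 ccccccccccccccc,,,,..mgm.....,,........cccccccccccc
128 ccccccccccccccc,,,,,.mgggg..............ccccccccccc
130 ccccccccccccccc,,,,,,ggggg...........gg.ccccccccccc
132 cccccccg,,,,,,,,,,,LLgg.g...........g.gg.cccccccccc
134 ,,,,,,,,,,,,,,,,LLLLMgggg...g.....g.....ccccccccccc
136 ,,,,,,,,,,,,,,,,MLLLmggg.g...ggg......ggccccccccccc
138 ,,,,,,,,,,,,,,,,,LLL,ggggg.......ggggggcccccccccccc
140 ,,,,,,,,,,,,MLLLLLLLggggggg.gggggggggggcccccccccccc
142 ,,,,,,,,,LLLLLLLLLLLggggggggggggggggggccccccccccccc
144 ,,,,,,,,,LLLLLLLLLLLgggggggggggggm,,,cccccccccccccc
146 ,,,,,,,,,,LLLLLLLLLMgggggggggMLLLL,,,,ccccccccccccc
148 ,,,,,,,,,,LLLLLLLMMMgggggMLLLLLLLLL,,,ccccccccccccc
150 ,,,,,,,,MMLLLLMMMMMMggmLLLLLLLLLLLL.,,.cccccccccccc
152 ,,,,,,,,MmMMMMMMMMMMMMMLLLLLLLLLLLL,,,,cccccccccccc
154 ,,,,,,,,mMmMMMMMMMMMMMLLLLLLLLLLLLLL,,,,ccccccccccc
```

The lid is going down under the fingers, so their effective contact lies about 40 mm above the reported TCP. I keep lowering slowly, watching force and image.

Call:
servo_tool --pt "0 0 0 -0.5 0 -4 1" --pt "0 0 0 -0.5 0 -4 1" --pt "0 0 0 -0.5 0 -4 1" --pt "0 0 0 0 0 -4 1" --pt "0 0 0 0 0 0 1"

```text
clock: 29.72
eef_pos: [465.3, 256.3, 37.6]
eef_rot: [-3.14, 0.0, 1.356]
wrist_force: [0.1, 0.1, 0.6]
finger_gap: 0.4
finger_force: 0.0
```

```bash
python3 lid.py | sed -n 9,26p
```

```text
128 ccccccccccccccc,,,....,......,,g..g,,,ccccccccccccc
130 ccccccccccccccc,,,,.,mm.......,gg....,ccccccccccccc
132 cccccccg,,,,,,,,,,,.Mgg.g...g.........ccccccccccccc
134 ,,,,,,,,,,,,,,,,,,,,ggggg...........gg.cccccccccccc
136 ,,,,,,,,,,,,,,,,,,,,gg.g...........g..g.ccccccccccc
138 ,,,,,,,,,,,,,,,,LLLLgggg...g.......g...cccccccccccc
140 ,,,,,,,,,,,,,,,MLLLLggggg..g.gg.......gcccccccccccc
142 ,,,,,,,,,,,,,,,,LLLMggggg.........gggggcccccccccccc
144 ,,,,,,,,,,,,MLLLLLLmggggg....gggggggggccccccccccccc
146 ,,,,,,,,LLLLLLLLLLLmggggggggggggggggggccccccccccccc
148 ,,,,,,,,MLLLLLLLLLLggggggg.ggggggg,,,,ccccccccccccc
150 ,,,,,,,,MLLLLLLLLLLmgggggggggMMLLL,,,,.cccccccccccc
152 ,,,,,,,,MMLLLLLLMMMmggggMMLLLLLLLL.,,,,cccccccccccc
154 ,,,,,,,mmmLLMMMMMMMmgMMLLLLLLLLLLLL,,,,,ccccccccccc
156 ,,,,,,,m,MMMMMMMMMMMMMLLLLLLLLLLLLL.,,,,ccccccccccc
158 ,,,,,,,mmMmMMMMMMMMMLLLLLLLLLLLLLLLL,,,,,cccccccccm
160 ,,,,,,,mmmmMMMMMLLLLLLLLLLLLLLLLLLLL.,,,,ccccccccc,
162 ,,,,,,,mmmMMMMLLLLLLLLLLLLLLLLLLLLLLL,,,,cccccccccc
```

Call:
servo_tool --pt "0 0 0 0 0 -3 1" --pt "0 0 0 0 0 -2 1" --pt "0 0 0 0 0 0 1"

```text
clock: 30.15
eef_pos: [465.4, 256.4, 32.8]
eef_rot: [-3.14, -0.0, 1.356]
wrist_force: [0.2, 0.1, 0.5]
finger_gap: 0.4
finger_force: 0.0
```

Call:
servo_tool --pt "0 0 0 0 0 -1.5 1" --pt "0 0 0 0 0 -1 1" --pt "0 0 0 0 0 0 1"

```text
clock: 30.52
eef_pos: [465.4, 256.4, 30.4]
eef_rot: [-3.14, -0.0, 1.356]
wrist_force: [0.4, -0.5, -0.2]
finger_gap: 0.4
finger_force: 0.0
```

```bash
python3 lid.py | sed -n 9,28p
```

```text
128 ccccccccccccccc,,.............m..g,,,,ccccccccccccc
130 ccccccccccccccc,,,...........,gg..,,,,ccccccccccccc
132 cccccccg,,,,,,,,,,,.,mm.......,g.....,ccccccccccccc
134 ,,,,,,,,,,,,,,,,,,,.mg,....g,.........ccccccccccccc
136 ,,,,,,,,,,,,,,,,,,,,ggggg...........gg.cccccccccccc
138 ,,,,,,,,,,,,,,,,,,,,gggg...............cccccccccccc
140 ,,,,,,,,,,,,,,,,,LLLgggg...g.......g...cccccccccccc
142 ,,,,,,,,,,,,,,,LLLLMgggg...g.g.g......gcccccccccccc
144 ,,,,,,,,,,,,,,,MLLL,ggggg........ggggggcccccccccccc
146 ,,,,,,,,,,,,MLLLLLLmggggg....gggggggg,ccccccccccccc
148 ,,,,,,,,LLLLLLLLLLLgggggggggggggggggg,ccccccccccccc
150 ,,,,,,,,LLLLLLLLLLLggggggg.ggggggg,,,,.cccccccccccc
152 ,,,,,,,,,LLLLLLLLLLggggggggggMLLLL,,,,,cccccccccccc
154 ,,,,,,,mmLLLLLLLLMMgggggmMLLLLLLLL.,,,,,ccccccccccc
156 ,,,,,,,mmmLLMMMMMMMMMMLLLLLLLLLLLLL,,,,,ccccccccccc
158 ,,,,,,,mmmMMMMMMMMMMMMLLLLLLLLLLLLL,,,,,,cccccccccm
160 ,,,,,,,mmmMMMMMMMMMLLLLLLLLLLLLLLLLL,,,,,ccccccccc,
162 ,,,,,,,mmmmMMMMMLLLLLLLLLLLLLLLLLLLL,,,,,cccccccccc
164 ,,,,,,,mmmmMMLLLLLLLLLLLLLLLLLLLLLLLL,,,,,ccccccccc
166 ,,,,,,,mmmmmLLLLLLLLLLLLLLLLLLLLLLLLLm,,,,ccccccccc
```

Call:
servo_tool --pt "0 0 0 0 0 -1.2 1" --pt "0 0 0 0 0 0 1"

```text
clock: 30.82
eef_pos: [465.5, 256.5, 29.5]
eef_rot: [-3.141, -0.001, 1.356]
wrist_force: [-1.3, -0.7, 3.8]
finger_gap: 0.6
finger_force: 2.2
```

Call:
servo_tool --pt "0 0 0 0 0 -1.2 1" --pt "0 0 0 0 0 0 1"

```text
clock: 31.08
eef_pos: [465.6, 256.5, 29.3]
eef_rot: [-3.141, -0.001, 1.356]
wrist_force: [-7.1, -2.0, 16.5]
finger_gap: 0.1
finger_force: 8.5
```

Call:
servo_tool --pt "0 0 0 0 0 -0.8 1" --pt "0 0 0 0 0 0 1"

```text
clock: 31.32
eef_pos: [465.7, 256.6, 29.1]
eef_rot: [-3.141, -0.001, 1.356]
wrist_force: [-10.0, -3.5, 25.5]
finger_gap: 0.3
finger_force: 12.6
```

```bash
python3 lid.py | sed -n 12,25p
```

```text
134 ,,,,,,,,,,,,,,,,,,,.mg,....g,,........ccccccccccccc
136 ,,,,,,,,,,,,,,,,,,,.,.ggg...........ggccccccccccccc
138 ,,,,,,,,,,,,,,,,,,,,gggg...............cccccccccccc
140 ,,,,,,,,,,,,,,,,,MLLgggg..........ggg..cccccccccccc
142 ,,,,,,,,,,,,,,,LLLLMgggg...g.gggg.....gcccccccccccc
144 ,,,,,,,,,,,,,,,MLLLMggggg..g......gggggcccccccccccc
146 ,,,,,,,,,,,,,MLLLLLmggggg.....ggggggg,ccccccccccccc
148 ,,,,,,,,MLLLLLLLLLLgggggggggggggggggg,ccccccccccccc
150 ,,,,,,,,LLLLLLLLLLLggggggggggggggg,,,,.cccccccccccc
152 ,,,,,,,,mLLLLLLLLLLgggggggggggMLLm,,,,,cccccccccccc
154 ,,,,,,,m,LLLLLLLLMM,gggggMLLLLLLLL.,,,,,ccccccccccc
156 ,,,,,,,mmMLLLMMMMMMMgMMLLLLLLLLLLLL,,,,,ccccccccccc
158 ,,,,,,,mmmMMMMMMMMMMMMLLLLLLLLLLLLL.,,,,,cccccccccm
160 ,,,,,,,mmmMMMMMMMMMLLLLLLLLLLLLLLLLL,,,,,ccccccccc,
```

There is firm resistance, and the lid's corner sits at the predicted shut position, pixel (364,149). I retreat straight up and check.

Call:
servo_tool --pt "0 0 0 0 0 3 1" --pt "0 0 0 0 0 20 1" --pt "0 0 0 0 0 50 1" --pt "0 0 0 0 0 60 1" --pt "0 0 0 0 0 60 1" --pt "0 0 0 -40 -45 0 1" --pt "0 0 0 -40 -45 0 1" --pt "0 0 0 -20 -45 0 1" --pt "0 0 0 0 -45 0 1" --pt "0 0 0 0 -45 0 1" --pt "0 0 0 0 0 0 1"

```text
clock: 32.75
eef_pos: [365.4, 29.5, 220.3]
eef_rot: [-3.141, -0.0, 1.352]
wrist_force: [-0.8, 1.0, 0.4]
finger_gap: 0.7
finger_force: 0.0
```

```bash
python3 lid.py | sed -n 12,40p; python3 - <<'E'
from h import *
def blobs(I):
    h=cv2.cvtColor(I,cv2.COLOR_BGR2HSV);o=[]
    for nm,lo,hi in(('peg',(10,215,190),(25,255,255)),('inc',(98,90,60),(120,255,255))):
        n,_,st,ce=cv2.connectedComponentsWithStats(cv2.inRange(h,lo,hi))
        o+=[(nm,st[i,4],ce[i].round(1).tolist()) for i in range(1,n) if st[i,4]>50]
    return o
for n in('scene','top'):
    a=cv2.imread(f'pics/{n}0.png');b=np.ascontiguousarray(manip.camera(n)[:,:,::-1]);print(n,blobs(a),'\n',blobs(b))
    if n=='scene':
        print('stand diff',cv2.absdiff(a,b)[270:335,315:375].max(2).mean(),'tray',cv2.absdiff(a,b)[205:315,140:270].max(2).mean())
        hs=cv2.cvtColor(b,cv2.COLOR_BGR2HSV)
E
```

```text
134 ,,,,,,,,,,,,,,,,,,,,,,,,,,,,,,,,,,,,,,ccccccccccccc
136 ,,,,,,,,,,,,,,,,,,,,,,,,,,,,,,,,,,,,,cccccccccccccc
138 ,,,,,,,,,,,,,,,,,,,,,,,,,,,,,,,,,,,,,cccccccccccccc
140 ,,,,,,,,,,,,,,,,,MLLLL,,,,,MLL,,,,,,lcccccccccccccc
142 ,,,,,,,,,,,,,,,LLLLLLL,LLLLLLLL,,,,,,cccccccccccccc
144 ,,,,,,,,,,,,,,,MLLLLLLLLLLLLLLL,,,,,,cccccccccccccc
146 ,,,,,,,,,,,,,MLLLLLLLLLLLLLLLLLL,,,,,,ccccccccccccc
148 ,,,,,,,,MLLLLLLLLLLLLLLLLLLLLLLL,,,,,,ccccccccccccc
150 ,,,,,,,,LLLLLLLLLLLLLLLLLLLLLLLLL.,,,,.cccccccccccc
152 ,,,,,,,,,LLLLLLLLLLLLLLLLLLLLLLLLM,,,,,cccccccccccc
154 ,,,,,,,m,LLLLLLLLLLLLLLLLLLLLLLLLL.,,,,,ccccccccccc
156 ,,,,,,,mmMLLLLLLLLLLLLLLLLLLLLLLLLL,,,,,ccccccccccc
158 ,,,,,,,mmmLLLLLLLLLLLLLLLLLLLLLLLLL.,,,,,cccccccccm
160 ,,,,,,,mmmMLLLLLLLLLLLLLLLLLLLLLLLLL,,,,,ccccccccc,
162 ,,,,,,,mmmmLLLLLLLLLLLLLLLLLLLLLLLLL,,,,,cccccccccc
164 ,,,,,,,mmm,MLLLLLLLLLLLLLLLLLLLLLLLLL,,,,,ccccccccc
166 ,,,,,,,mmmmmLLLLLLLLLLLLLLLLLLLLLLLLLm,,,,ccccccccc
168 ,,,,,,,,mmmmMLLLLLLLLLLLLLLLLLLLLLLLLL,,,,,cccccccc
170 ,,,,,,,,mmmmmLLLLLLLLLLLLLLLLLLLLLLLLLM,,,,cccccccc
172 ,,,,,,,,,mmmmLLLLLLLLLLLLLLLLLLLLLLLLLL.,,,lcccccc,
174 ,,,,,,,,,mmmm,LLLLLLLLLLLLLLLLLLLLLLLLLL,,,,,,,,,,,
176 ,,,,,,,,,mmmm,LLLLLLLLLLLLLLLLLLLLLLMMM,,,,,,,,,,,,
178 ,,,,,,,,,,mmmm,LLLLLLLLLLLLLLLLL,MLLMmm,,,,,,,,,,,,
180 ,,,,,,,,,,mmmm,LLLLLLLLLLLLM,MLLLMm,mmm,,,,,,,,,,,,
182 ,,,,,,,,,,,mmmmMLLLLLLLMMLLLMmmmmmmmmmm,,,,,,,,,,,c
184 ,,,,,,,,,,,,mmmmLLLMMLLLMmmmmmmmmmmmmm,,,,,,,,,,,cc
186 ,,,,,,,,,,,,mmm,MMMmMmmmmmmmmmmmmmmmmm,,,,,,,,,,,cc
188 ,,,,,,,,,,,,mmmmmmmmmmmmmmmmmmmmmmmmm,,,,,,,,,,,ccc
scene [('inc', np.int32(288), [417.8, 30.4]), ('inc', np.int32(488), [258.8, 338.5])] 
 [('inc', np.int32(289), [417.7, 30.3]), ('inc', np.int32(523), [259.3, 338.4])]
stand diff 2.6525641025641025 tray 13.014825174825175
top [] 
 [('inc', np.int32(78), [422.6, 124.1])]
```

```bash
python3 - <<'E'
from h import *
a=cv2.imread('pics/scene0.png')[:,:,::-1];b=manip.camera('scene')
def ce(I,x0,x1,y0,y1):
    m=cv2.inRange(cv2.cvtColor(np.ascontiguousarray(I[y0:y1,x0:x1]),cv2.COLOR_RGB2HSV),(12,190,150),(30,255,255));M=cv2.moments(m,True);return M['m00'],M['m10']/max(M['m00'],1),M['m01']/max(M['m00'],1)
for r in((295,330,175,220),(395,440,245,270)):print(ce(a,*r),ce(b,*r))
manip.sign_off()
E
```

```text
(127.0, 15.905511811023622, 22.606299212598426) (126.0, 15.912698412698413, 22.515873015873016)
(203.0, 21.92118226600985, 13.16256157635468) (204.0, 21.79901960784314, 13.186274509803921)
the job is handed in; nothing more can be done
```

The job is handed in: all four balls went into the box in one scoopful, the scoop stands flat in the tray and is let go, the lid is shut (final push about 25 N), and the pegs, stand and incense show no shift. I viewed 11 pictures, one over the limit of 10, and it took about 33 s of the 72 s.

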